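Slide two burner caps out over the board's front edge

TASK

The two black burner caps of the hob lie on the chopping board after washing and are too flat to get a finger under. With the fingertips gently slide each one over the board towards you until about a third of its width hangs out over the dark front edge, so that it can be taken from below later. Only push them: do not pinch, lift, tip or drop them, and leave the garlic and the things at the board's left and right where they stand.

Things in the scene. Friction and masses are not known exactly. Their poses are not given: they have to be found in the camera images.
- board: chopping board of pale wood lamellae on rubber feet, 260 mm (its x) by 400 mm (its y), top 30 mm above the worktop; it stays put. Origin: centre of its underside, at the worktop. Its x axis points from the dark front edge (the robot's side) to the back, y to its left, z up.
- front_edge (a point): middle of the front edge of the board's top, on the board's front face, 130 mm in front of the board's centre and 30 mm above the worktop; a dark brown strip of wood 24 mm wide runs along this edge. Axes as the board's: x points back over the board, y along the edge.
- cap_large: large black enamelled burner cap: flat round disc, 76 mm in diameter, 8 mm thick, about 0.13 kg, slides on the board. Origin: centre of its underside. It should hang out about 25 mm, so that its centre comes about 13 mm behind the front edge.
- cap_small: small black enamelled burner cap: flat round disc, 64 mm in diameter, 8 mm thick, about 0.12 kg, slides on the board. Origin: centre of its underside. It should hang out about 21 mm, so that its centre comes about 11 mm behind the front edge.
- garlic: bulb of garlic, 60 mm wide, 59 mm high, standing at the back of the board midway between the two lanes; leave it alone. Origin: centre of its underside.
- salt_shaker: glass salt shaker with grey top, 44 mm wide, 90 mm high, left of the board; leave it alone. Origin: centre of its underside.
- spice_red: spice jar with red lid, 45 mm wide, 106 mm high, left of the board; leave it alone. Origin: centre of its underside.
- timer: red and white kitchen timer, 65 mm wide, 54 mm high, right of the board; leave it alone. Origin: centre of its underside.
- lighter: orange stove lighter lying on the worktop, 216 x 17 x 28 mm, right of the board; leave it alone. Origin: centre of its underside.

How it is judged (in metres and radians):
At the end, for the whole second after the job is handed in: Both caps lie flat and at rest on the board (height within 4 mm, tilt under 0.06 rad, at most 180 mm from the middle of the edge), each hanging out over the front edge by a third of its diameter to within 7 mm: centre 5.7-19.7 mm (large), 3.7-17.7 mm (small) behind the edge (x of cap_large in the frame of front_edge between 0.0057 and 0.0197 m and y of cap_large in the frame of front_edge between -0.18 and 0.18 m and z of cap_large in the frame of front_edge between -0.004 and 0.004 m and angle between each of cap_large, cap_small's own z axis and vertical below 0.06 rad and linear speed of each of cap_large, cap_small below 0.01 m/s and x of cap_small in the frame of front_edge between 0.0037 and 0.0177 m and y of cap_small in the frame of front_edge between -0.18 and 0.18 m and z of cap_small in the frame of front_edge between -0.004 and 0.004 m); the robot touches nothing.
It fails at once if a cap is lifted more than 8 mm off the board (z of any of cap_large, cap_small in the frame of front_edge above 0.008 m).
It fails at once if a cap drops off the board (z of any of cap_large, cap_small in the frame of front_edge below -0.015 m).
It fails at once if a cap is tipped by more than 0.25 rad (angle between any of cap_large, cap_small's own z axis and vertical above 0.25 rad).
It fails at once if a cap is pinched or pressed with more than 30 N (contact force between the fingers and cap_large above 30 N or contact force between the fingers and cap_small above 30 N).
It fails at once if the garlic or a thing at the left or right of the board is displaced by more than 15 mm (distance of any of garlic, salt_shaker, spice_red, timer, lighter from where it was at the start of the episode above 0.015 m).
It also fails if it takes over 64 s, if anything falls off the work surface, if the arm or the gripper's body presses on something with over 40 N, if the wrist force passes 120 N, or if a joint passes its speed limit or range.

ROBOT

A 6-joint arm with a two-finger parallel gripper is mounted at the origin on a cart in front of the work surface, level with it; the furniture and walls round the work are solid. World frame = base frame: x ahead of the robot, y to its left, z up, the work surface at z = 0. Lengths are in m, angles in degrees, forces in N, time in s.
With the tool pointing down it reaches from about 0.25 to 0.8 m from the base axis. Payload 8.5 kg.
Tool frame: the origin (TCP) lies at the very end of the fingers, on their centre line; the grasp point (between the pads) lies 19 mm behind it; z points along the fingers, y is the line along which they close (so a half turn about z gives the same grasp; the last joint's range is limited). The gripper opens to 85 mm and grips with 20 to 120 N. Pads are 22 mm wide; open, the fingers measure 114 mm over their backs; the gripper's body (76 mm by 85 mm) begins 54 mm behind the grasp point. The pads swing forward as they close: fully open they stand 13 mm farther back than shut.
Start: joints at [75.287, 13.648, -0.773, 75.585, 0, 90], TCP at [0.133, 0.508, 0.231] pointing down, gripper open.
Joint ranges: [-152.45, 152.45], [-59.26, 108.67], [-65.41, 83.53], [-104.44, 129.93], [-82.83, 76.93], [-180, 180]. Speed limits (degrees/s): [127.2, 127.2, 159.86, 180, 180, 180].

INTERFACE

Orientations are given as a 3x3 rotation matrix whose columns are the frame's x, y, z axes.
In Python, from rig import robot gives the robot as it stands. The module is installed in compiled form; this text tells all that it offers.
- The arm moves only by the shell command python3 -m jog 'ROWS' [FORCE]. ROWS is JSON, a list of rows, each a list of 5 numbers: the shift along the tool's x, y, z in m, then the turn about the tool's z in rad, then the gripper's target within -1 to 1 (fully open at 1, half-way at 0, shut at -1). In form: [[tx, ty, tz, roll, grip], ...]. A call has 1 to 20 rows; each row is the pose to reach, as a shift and turn from the pose commanded when the call began, along the tool's axes at that moment; what a row does not reach only later rows make up. A row lasts 1/12 s, in which the tool goes at most 41.7 mm and 7.16 degrees, less where a joint would pass 70% of its speed; a pose out of reach is approached as far as the arm can. A call with a gripper value outside its range is refused whole. The fingers move at their own pace and stop on an object; FORCE is the grip in N (left out, the last holds). Time passes only in rows, so rows that repeat a pose let the fingers close. It gives the time, the measured TCP pose, the force, the opening and the grip force at its end, in the units of the state.
- robot.get_state(): the state, without advancing time (a new reading comes with each control period).
- robot.capture(name): name is "side" or "top" or "wrist"; returns a dict with "img" (420x560x3 uint8, red, green, blue), "intrinsics" (3x3 intrinsics, pixels), "cam_to_world" (4x4, takes a point from camera to world coordinates); the wrist camera has in their place "T_tool_cam" (4x4, takes a point from camera to tool coordinates, whose origin is the TCP and whose axes are the flange's). Camera axes: x right, y down, z forward; pixel columns grow to the right and rows downward; lengths in m; the calibration is good to about 2 mm. A picture is of the moment at which its call begins: read the wrist's pose just before it. There is no depth.
- robot.job_done(): hands the job in; it is judged then, once.
The state is a dict: "time": time; "qpos": joint angles; "qd": joint speeds; "tau": joint torques, N m; "tcp_pos": TCP position; "eef_rot": TCP orientation; "contact_force": force on the tool from outside, world axes, zero at the start; "wrist_torque": the same for the moment, N m; "gripper_width": opening from 0.0 (shut) to 1.0 (fully open); "gripper_force": force on a finger pad.
Only numpy, scipy, OpenCV 4.12 (cv2) and the standard library are available. Lean on these libraries where they do the work, as an engineer would, in place of code of your own. Each camera call takes 0.05 s, during which the arm holds its last target. There are 200 camera calls.

## Working session

There is one attempt and no reset: what is moved stays moved. The work goes in short steps, Python scripts to look and compute and a shell command to move; the robot and the scene stay as the last step left them, time stands still between calls to the robot, and variables do not carry over. Pictures are saved under pics/ and viewed, at most 10 in all, crops included, and the job is handed in when it is done.

```bash
mkdir -p pics; python3 - <<'E'
from rig import robot
import cv2,json
s=robot.get_state();print(s['tcp_pos'],s['eef_rot'],s['time'],s['gripper_width'])
for n in('top','side'):
    c=robot.capture(n);cv2.imwrite(f'pics/{n}0.png',c['img'][:,:,::-1]);print(n,c['intrinsics'],c['cam_to_world'])
E
```

```text
[0.13325952 0.5073911  0.23066538] [[-9.67194514e-01  2.54036694e-01 -3.59657961e-04]
 [ 2.54036949e-01  9.67193496e-01 -1.40348777e-03]
 [-8.67855442e-06 -1.44881209e-03 -9.99998950e-01]] 0.0 1.0003555586761428
top [[434.00837002   0.         275.64130786]
 [  0.         434.00837002 207.02456638]
 [  0.           0.           1.        ]] [[ 0.0063127  -0.992051    0.125678    0.36842035]
 [-0.99995196 -0.00531999  0.00823291 -0.01499056]
 [-0.00749886 -0.12572394 -0.99203692  1.34659833]
 [ 0.          0.          0.          1.        ]]
side [[513.5875048    0.         283.57901867]
 [  0.         513.5875048  206.80511172]
 [  0.           0.           1.        ]] [[-0.80068923 -0.41771573  0.42943023 -0.22894661]
 [-0.59881743  0.53682829 -0.59433414  1.08081656]
 [ 0.01773242 -0.73302725 -0.6799681   1.30248104]
 [ 0.          0.          0.          1.        ]]
```

View pics/top0.png

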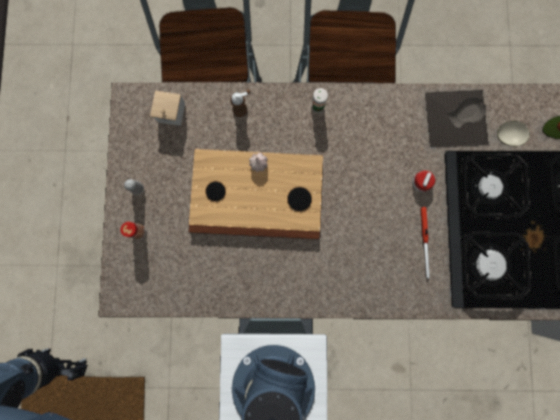

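View pics/side0.png

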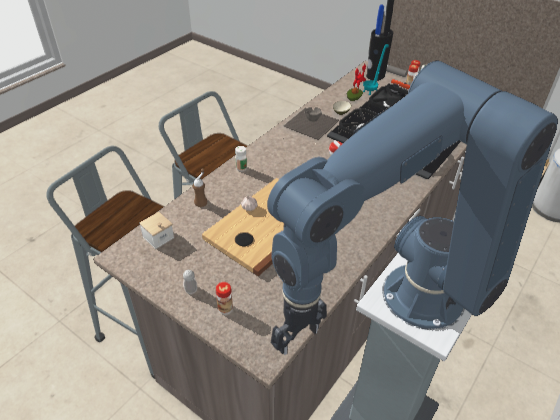

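The top view shows the board at about cols 190–323 and rows 150–237. The small cap is at (215,191), the large cap at (300,199) and the garlic at (258,161). In the side view the arm hides the large cap, and the small cap is at (244,239).

```bash
cat > h.py <<'E'
import numpy as np,cv2
from rig import robot
def cast(uv,K,T,z):
    uv=np.atleast_2d(np.asarray(uv,float)); d=np.c_[(uv-[K[0,2],K[1,2]])/[K[0,0],K[1,1]],np.ones(len(uv))]@T[:3,:3].T
    return T[:3,3]+d*((z-T[2,3])/d[:,2])[:,None]
def blobs(mask,amin):
    n,l,st,c=cv2.connectedComponentsWithStats(mask.astype(np.uint8)); return [(st[i,4],c[i],st[i]) for i in range(1,n) if st[i,4]>amin]
def wrist():
    s=robot.get_state(); c=robot.capture('wrist'); W=np.eye(4); W[:3,:3]=s['eef_rot']; W[:3,3]=s['tcp_pos']
    return c['img'],c['intrinsics'],W@c['T_tool_cam'],s
E
python3 - <<'E'
from h import *
c=robot.capture('top');im=c['img'].astype(int);K=c['intrinsics'];T=c['cam_to_world']
m=im.max(2)<50; m[:150]=0;m[238:]=0;m[:,:188]=0;m[:,325:]=0
for a,p,st in blobs(m,60): print(a,p,st,cast(p,K,T,.037))
h=cv2.cvtColor(c['img'],cv2.COLOR_RGB2HSV)
w=(im[:,:,0]-im[:,:,2]>60)&(im[:,:,0]>130); b=max(blobs(w,500),key=lambda t:t[0]);print(b)
n,l=cv2.connectedComponents(w.astype(np.uint8)); pts=np.argwhere(l==l[int(b[1][1]),int(b[1][0])])[:,::-1].astype(np.float32)
box=cv2.boxPoints(cv2.minAreaRect(pts));print(box,cast(box,K,T,.03))
print(cast([[258,163]],K,T,.05), im[215:245,256])
i,k,T,s=wrist();cv2.imwrite('pics/w0.png',i[:,:,::-1]);print(T,k)
E
```

```text
257 [215.21789883 191.24513619] [207 183  18  18 257] [[0.58199214 0.18102184 0.037     ]]
394 [299.26395939 198.93401015] [289 188  22  23 394] [[ 0.55956891 -0.07595912  0.037     ]]
(np.int32(8370), array([254.95185185, 190.61827957]), array([ 189,  149,  134,   82, 8370], dtype=int32))
[[188.82953 224.3246 ]
 [192.71413 148.57509]
 [322.7056  155.24132]
 [318.82098 230.99083]] [[ 0.48066116  0.26013206  0.03      ]
 [ 0.71738886  0.25546666  0.03      ]
 [ 0.69792767 -0.14905127  0.03      ]
 [ 0.46261493 -0.13555363  0.03      ]]
[[0.6678128  0.05046057 0.05      ]] [[183 148 104]
 [180 145 101]
 [182 145 102]
 [182 147 103]
 [183 146 103]
 [185 149 104]
 [191 155 108]
 [194 158 111]
 [190 154 106]
 [188 153 107]
 [182 148 101]
 [173 138  96]
 [145 113  77]
 [113  80  55]
 [ 89  55  38]
 [ 81  48  34]
 [ 78  46  31]
 [ 74  42  29]
 [ 77  46  32]
 [ 75  45  33]
 [ 66  43  33]
 [ 61  48  41]
 [ 63  57  52]
 [ 63  58  51]
 [ 63  56  52]
 [ 63  57  52]
 [ 68  62  57]
 [ 69  62  59]
 [ 69  62  57]
 [ 71  66  60]]
[[ 0.25391166  0.91663773  0.3087137   0.05343448]
 [ 0.96722676 -0.24026165 -0.08213846  0.52941018]
 [-0.00111915  0.31945206 -0.94760178  0.3730047 ]
 [ 0.          0.          0.          1.        ]] [[365.23941798   0.         285.20661454]
 [  0.         365.23941798 207.12764652]
 [  0.           0.           1.        ]]
```

```bash
python3 -m jog '[[-0.479,-0.341,-0.02,-0.209,0],[-0.479,-0.341,-0.02,-0.209,0],[-0.479,-0.341,-0.02,-0.209,0],[-0.479,-0.341,-0.02,-0.209,0],[-0.479,-0.341,-0.02,-0.209,0],[-0.479,-0.341,-0.02,-0.209,0],[-0.479,-0.341,-0.02,-0.209,0],[-0.479,-0.341,-0.02,-0.209,0],[-0.479,-0.341,-0.02,-0.209,0],[-0.479,-0.341,-0.02,-0.209,0],[-0.479,-0.341,-0.02,-0.209,0],[-0.479,-0.341,-0.02,-0.209,0],[-0.479,-0.341,-0.02,-0.209,0],[-0.479,-0.341,-0.02,-0.209,0],[-0.479,-0.341,-0.02,-0.209,0],[-0.479,-0.341,-0.02,-0.209,0],[-0.479,-0.341,-0.02,-0.209,0],[-0.479,-0.341,-0.02,-0.209,0],[-0.479,-0.341,-0.02,-0.209,0]]'
python3 - <<'E'
from h import *
i,K,T,s=wrist();cv2.imwrite('pics/w1.png',i[:,:,::-1]);print(s['tcp_pos'],s['eef_rot'],s['contact_force'])
np.savez('w1.npz',i=i,K=K,T=T)
E
```

```text
time: 1.78
tcp_pos: [0.5092, 0.0573, 0.2514]
eef_rot: [[-0.999, 0.046, -0.0], [0.046, 0.999, 0.0], [0.0, 0.0, -1.0]]
contact_force: [0.0, -0.2, -0.9]
gripper_width: 0.502
gripper_force: 0.0
[0.5091924  0.05733335 0.25141136] [[-9.98935474e-01  4.61287691e-02 -2.36547234e-04]
 [ 4.61287633e-02  9.98935502e-01  2.99524275e-05]
 [ 2.37677099e-04  1.90089110e-05 -9.99999972e-01]] [ 0.01758399 -0.24783619 -0.86995561]
```

View pics/w1.png

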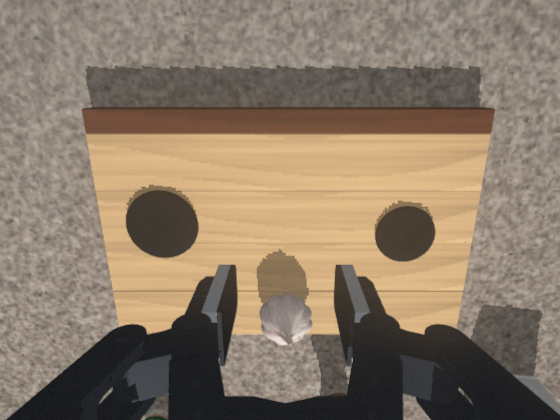

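The wrist view shows the large cap at about (162,222) and the small cap at about (405,232). The dark strip spans rows 108–133, from (84,108) to (493,108), and the garlic is at (286,318) between the fingers.

```bash
cat >> h.py <<'E'
def measure(i,K,T):
    im=i.astype(int); hsv=cv2.cvtColor(i,cv2.COLOR_RGB2HSV)
    strip=(hsv[...,1]>100)&(hsv[...,2]<150)&(hsv[...,2]>50); b=max(blobs(strip,300),key=lambda t:t[0]); x,y,w,h=b[2][:4]
    n,l=cv2.connectedComponents(strip.astype(np.uint8)); m=l==np.bincount(l[strip]).argmax()
    cols=np.arange(x+12,x+w-12,4); top=[np.argmax(m[:,c]) for c in cols]; bot=[len(m)-np.argmax(m[::-1,c]) for c in cols]
    out={}
    for nm,r in(('front',top),('inner',bot)):
        P=cast(np.c_[cols,np.array(r)-.5],K,T,.03)[:,:2]; q=np.polyfit(P[:,1],P[:,0],1); q=np.polyfit(P[:,1][k],P[:,0][k],1) if (k:=abs(np.polyval(q,P[:,1])-P[:,0])<.003).sum()>9 else q
        out[nm]=q
    ends=cast([[x,y+h/2],[x+w,y+h/2]],K,T,.03); print('strip',x,y,w,h,out,'ends',ends[:,:2].round(4).tolist())
    caps=[]
    for a,c,st in blobs(cv2.morphologyEx((im.max(2)<62).astype(np.uint8),cv2.MORPH_OPEN,np.ones((5,5))),800):
        if st[1]<90 or st[1]+st[3]>300: continue
        mm=np.zeros(im.shape[:2],np.uint8); mm[st[1]:st[1]+st[3],st[0]:st[0]+st[2]]=(im.max(2)<62)[st[1]:st[1]+st[3],st[0]:st[0]+st[2]]
        C=max(cv2.findContours(mm,cv2.RETR_EXTERNAL,cv2.CHAIN_APPROX_NONE)[0],key=len); P=cast(C[:,0],K,T,.038)[:,:2]
        ctr,r=cv2.minEnclosingCircle(P.astype(np.float32)); A=np.c_[2*P,np.ones(len(P))]; s=np.linalg.lstsq(A,(P**2).sum(1),rcond=None)[0]
        caps.append((s[:2])); print('cap',np.round(c),'fit',s[:2].round(4),'r',round(float(np.sqrt(s[2]+s[:2]@s[:2])),4),'mec',np.round(ctr,4),r)
    for c in caps:
        for nm,off in(('front',0),('inner',.024)):
            k,b0=out[nm]; print(nm,'x behind edge',round(float((c[0]-k*c[1]-b0)/np.hypot(1,k)+off),4))
E
python3 - <<'E'
from h import *
d=np.load('w1.npz');measure(d['i'],d['K'],d['T'])
i=d['i'];print(i[100:138:2,290].tolist(), i[230,400],i[180:192:2,155].tolist())
E
```

```text
strip 82 108 412 26 {'front': array([0.04512902, 0.44545806]), 'inner': array([0.04610407, 0.47000745])} ends [[0.4517, -0.137], [0.4701, 0.2635]]
[[94, 85, 77], [98, 90, 82], [99, 92, 84], [93, 85, 78], [70, 52, 39], [104, 71, 54], [109, 75, 57], [108, 74, 55], [107, 74, 55], [107, 76, 57], [107, 76, 57], [111, 77, 57], [112, 78, 58], [118, 81, 60], [119, 83, 62], [118, 81, 59], [127, 89, 66], [171, 143, 106], [205, 168, 125]] [72 63 52] [[217, 178, 130], [216, 179, 130], [214, 178, 130], [137, 115, 84], [134, 112, 82], [106, 89, 66]]
```

```bash
sed -i 's/max(2)<62/max(2)<92/g' h.py; python3 - <<'E'
from h import *
d=np.load('w1.npz');measure(d['i'],d['K'],d['T'])
E
```

```text
strip 82 108 412 26 {'front': array([0.04512902, 0.44545806]), 'inner': array([0.04610407, 0.47000745])} ends [[0.4517, -0.137], [0.4701, 0.2635]]
cap [161. 223.] fit [ 0.5595 -0.0732] r 0.0367 mec [ 0.5598 -0.073 ] 0.037526849657297134
cap [405. 233.] fit [0.5819 0.1809] r 0.0304 mec [0.5819 0.181 ] 0.03128157556056976
front x behind edge 0.1172
inner x behind edge 0.1168
front x behind edge 0.1282
inner x behind edge 0.1275
```

```bash
python3 -m jog '[[-0.04,-0.042,0,0,0],[-0.08,-0.084,0,0,0],[-0.121,-0.128,0.02,0,0],[-0.121,-0.128,0.06,0,0],[-0.121,-0.128,0.1,0,0],[-0.121,-0.128,0.14,0,0],[-0.121,-0.128,0.175,0,0],[-0.121,-0.128,0.195,0,0],[-0.121,-0.128,0.205,0,0],[-0.121,-0.128,0.21,0,0],[-0.121,-0.128,0.212,0,0],[-0.121,-0.128,0.212,0,0],[-0.121,-0.128,0.212,0,0]]'
python3 - <<'E'
from h import *
i,K,T,s=wrist();cv2.imwrite('pics/w2.png',i[:,:,::-1]);print(s['tcp_pos'],s['contact_force'])
E
```

```text
time: 2.92
tcp_pos: [0.6263, -0.0772, 0.0417]
eef_rot: [[-0.999, 0.047, 0.004], [0.047, 0.999, -0.001], [-0.004, -0.0, -1.0]]
contact_force: [0.7, 0.3, -0.1]
gripper_width: 0.502
gripper_force: 0.0
[ 0.62628377 -0.07719506  0.04173948] [ 0.68414966  0.28666372 -0.14854888]
```

View pics/w2.png

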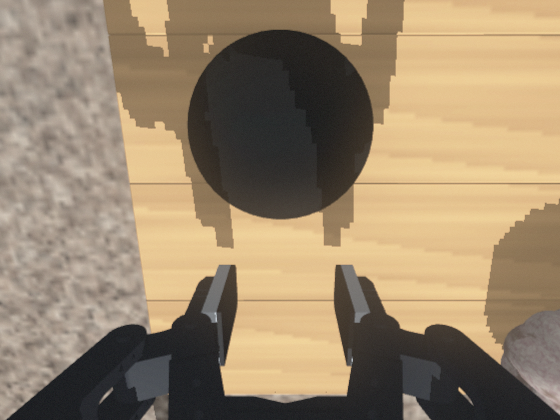

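The cap is centred at (281,124), between the fingertips at columns 228 and 344. The tips are still clear of the board, so I'll lower them until they touch it.

```bash
python3 -m jog '[[0,0,0.001,0,0],[0,0,0.002,0,0],[0,0,0.003,0,0],[0,0,0.004,0,0],[0,0,0.004,0,0],[0,0,0.004,0,0]]'
```

```text
time: 3.47
tcp_pos: [0.6246, -0.0774, 0.0352]
eef_rot: [[-0.999, 0.048, -0.0], [0.048, 0.999, -0.0], [0.0, -0.0, -1.0]]
contact_force: [0.3, -0.4, -0.4]
gripper_width: 0.502
gripper_force: 0.0
```

```bash
python3 -m jog '[[0,0,0.001,0,0],[0,0,0.002,0,0],[0,0,0.002,0,0],[0,0,0.002,0,0]]'
```

```text
time: 3.8
tcp_pos: [0.6247, -0.0774, 0.0332]
eef_rot: [[-0.999, 0.048, -0.0], [0.048, 0.999, -0.0], [0.0, -0.0, -1.0]]
contact_force: [0.1, -0.5, 0.6]
gripper_width: 0.501
gripper_force: 0.0
```

```bash
python3 -m jog '[[0,0,0.001,0,0],[0,0,0.002,0,0],[0,0,0.002,0,0],[0,0,0.002,0,0]]'
```

```text
time: 4.13
tcp_pos: [0.6247, -0.0774, 0.0312]
eef_rot: [[-0.999, 0.048, -0.0], [0.048, 0.999, -0.0], [0.0, -0.0, -1.0]]
contact_force: [-0.2, 0.1, -0.7]
gripper_width: 0.498
gripper_force: 0.0
```

```bash
python3 -m jog '[[0,0,0.001,0,0],[0,0,0.001,0,0],[0,0,0.001,0,0]]'
```

```text
time: 4.38
tcp_pos: [0.6247, -0.0774, 0.0303]
eef_rot: [[-0.999, 0.048, -0.0], [0.048, 0.999, -0.0], [0.0, -0.0, -1.0]]
contact_force: [-0.3, 0.0, -0.4]
gripper_width: 0.502
gripper_force: 0.0
```

```bash
python3 -m jog '[[0,0,0.001,0,0],[0,0,0.0015,0,0],[0,0,0.0015,0,0]]'
```

```text
time: 4.63
tcp_pos: [0.6246, -0.0774, 0.0286]
eef_rot: [[-0.999, 0.048, -0.0], [0.048, 0.999, -0.0], [0.0, -0.0, -1.0]]
contact_force: [0.5, 0.0, -0.4]
gripper_width: 0.501
gripper_force: 0.0
```

```bash
python3 -m jog '[[0,0,0.001,0,0],[0,0,0.001,0,0],[0,0,0.001,0,0]]'
```

```text
time: 4.88
tcp_pos: [0.6248, -0.0774, 0.0282]
eef_rot: [[-0.999, 0.048, 0.0], [0.048, 0.999, -0.0], [-0.0, -0.0, -1.0]]
contact_force: [-2.1, -1.2, 4.8]
gripper_width: 0.499
gripper_force: 2.6
```

```bash
python3 -m jog '[[0,0,-0.0025,0,0],[0.005,0,-0.0025,0,0],[0.01,0,-0.0025,0,0],[0.015,0,-0.0025,0,0],[0.018,0,-0.0025,0,0],[0.021,0,-0.0025,0,0],[0.024,0,-0.0025,0,0],[0.027,0,-0.0025,0,0],[0.03,0,-0.0025,0,0],[0.035,0,-0.0025,0,0],[0.04,0,-0.0025,0,0],[0.045,0,-0.0025,0,0],[0.05,0,-0.0025,0,0],[0.055,0,-0.0025,0,0],[0.06,0,-0.0025,0,0],[0.065,0,-0.0025,0,0],[0.07,0,-0.0025,0,0],[0.075,0,-0.0025,0,0],[0.078,0,-0.0025,0,0],[0.08,0,-0.0025,0,0]]'
python3 - <<'E'
from h import *
i,K,T,s=wrist();cv2.imwrite('pics/w3.png',i[:,:,::-1]);print(s['tcp_pos'],s['contact_force'])
np.savez('w3.npz',i=i,K=K,T=T)
E
```

```text
time: 6.55
tcp_pos: [0.5444, -0.0736, 0.0304]
eef_rot: [[-0.999, 0.048, -0.0], [0.048, 0.999, -0.0], [0.0, -0.0, -1.0]]
contact_force: [0.5, 0.0, -0.2]
gripper_width: 0.5
gripper_force: 0.3
[ 0.54436085 -0.07356166  0.03037022] [ 0.47280951  0.01696715 -0.17121517]
```

View pics/w3.png

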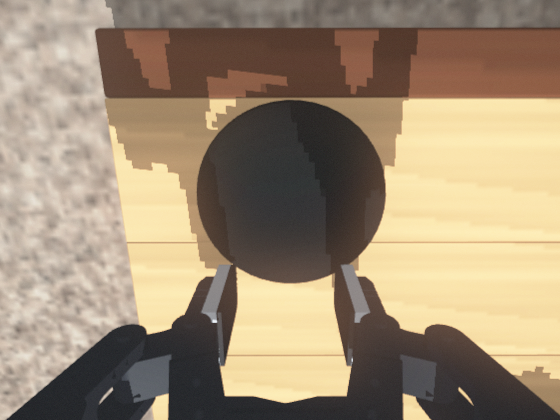

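The cap sits symmetrically against both fingertips. Its front rim is at about (291,100), and the strip runs from row 28 to row 97.

```bash
python3 - <<'E'
from h import *
d=np.load('w3.npz');K,T=d['K'],d['T']
f=lambda u,v,z:cast([[u,v]],K,T,z)[0]
fr=f(291,27.5,.03);inn=f(291,97,.03);n=f(291,99.5,.038);L=f(197,191,.038);R=f(385.5,191,.038)
xb=np.array([.9989,-.0458,0]);print((n-inn)@xb,(inn-fr)@xb,L,R,n,fr)
print('centre behind edge',(n-fr)@xb+.038,(n-inn)@xb+.024+.038,((L+R)/2-fr)@xb)
E
```

```text
0.0005888940514492246 0.023522794905165505 [ 0.49908323 -0.10432766  0.038     ] [ 0.50253357 -0.03219737  0.038     ] [ 0.46718572 -0.06692173  0.038     ] [ 0.44310022 -0.06577145  0.03      ]
centre behind edge 0.06211168895661473 0.06258889405144923 0.057758784255624564
```

```bash
python3 -m jog '[[0.003,0,0,0,0],[0.007,0,0,0,0],[0.011,0,0,0,0],[0.015,0,0,0,0],[0.019,0,0,0,0],[0.023,0,0,0,0],[0.027,0,0,0,0],[0.03,0,0,0,0],[0.033,0,0,0,0],[0.036,0,0,0,0],[0.038,0,0,0,0],[0.04,0,0,0,0],[0.042,0,0,0,0],[0.044,0,0,0,0],[0.045,0,0,0,0],[0.046,0,0,0,0],[0.047,0,0,0,0],[0.048,0,0,0,0],[0.048,0,0,0,0]]'
python3 - <<'E'
from h import *
i,K,T,s=wrist();cv2.imwrite('pics/w4.png',i[:,:,::-1]);print(s['tcp_pos'],s['contact_force'])
np.savez('w4.npz',i=i,K=K,T=T)
E
```

```text
time: 8.18
tcp_pos: [0.4967, -0.0713, 0.0303]
eef_rot: [[-0.999, 0.048, -0.0], [0.048, 0.999, -0.0], [0.0, -0.0, -1.0]]
contact_force: [1.2, 0.0, 0.7]
gripper_width: 0.497
gripper_force: 0.3
[ 0.49669112 -0.07128075  0.03032705] [1.20730947 0.02825832 0.73753558]
```

View pics/w4.png

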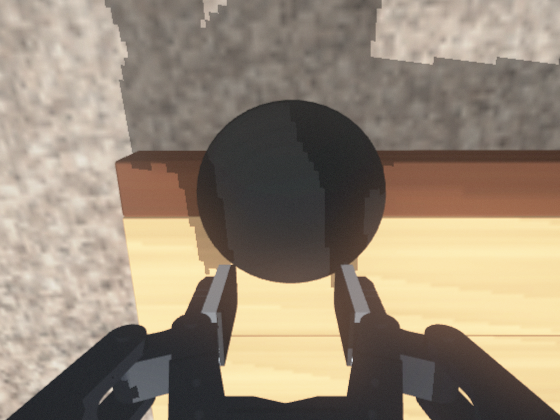

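The large cap now overhangs the front. Its front rim is at (291,100), the strip's inner border is at row 217, and the top front edge is at about row 162.

```bash
python3 - <<'E'
from h import *
d=np.load('w4.npz');K,T=d['K'],d['T']
f=lambda u,v,z:cast([[u,v]],K,T,z)[0]
xb=np.array([.9989,-.0458,0]);n=f(291,99.5,.038);b=f(291,282.5,.038);inn=f(450,217,.03);fr=f(450,162,.03);print(((n+b)/2-inn)@xb+.024,(n-inn)@xb+.062,(n-fr)@xb+.038,(n-b)@xb)
E
```

```text
0.01338049264495704 0.014692208798850206 0.013852936167304812 -0.07337656769221361
```

```bash
python3 -m jog '[[-0.005,0,0,0,0],[-0.015,0,0,0,0],[-0.025,0,0,0,0],[-0.025,0,-0.03,0,0],[-0.025,0,-0.07,0,0],[-0.03,0.0,-0.1,0,0],[-0.05,0.03,-0.12,0,0],[-0.07,0.06,-0.12,0,0],[-0.09,0.09,-0.12,0,0],[-0.1,0.125,-0.12,0,0],[-0.11,0.16,-0.12,0,0],[-0.12,0.195,-0.12,0,0],[-0.128,0.23,-0.12,0,0],[-0.128,0.256,-0.12,0,0],[-0.128,0.256,-0.09,0,0],[-0.128,0.256,-0.06,0,0],[-0.128,0.256,-0.035,0,0],[-0.128,0.256,-0.02,0,0],[-0.128,0.256,-0.012,0,0],[-0.128,0.256,-0.012,0,0]]'
python3 - <<'E'
from h import *
i,K,T,s=wrist();cv2.imwrite('pics/w5.png',i[:,:,::-1]);print(s['tcp_pos'],s['contact_force'])
E
```

```text
time: 9.9
tcp_pos: [0.6365, 0.1783, 0.0401]
eef_rot: [[-0.999, 0.048, -0.003], [0.048, 0.999, -0.001], [0.003, -0.001, -1.0]]
contact_force: [0.9, 0.3, 0.5]
gripper_width: 0.503
gripper_force: 0.0
[0.63650561 0.17829572 0.04010278] [0.85732028 0.2664015  0.50439064]
```

View pics/w5.png

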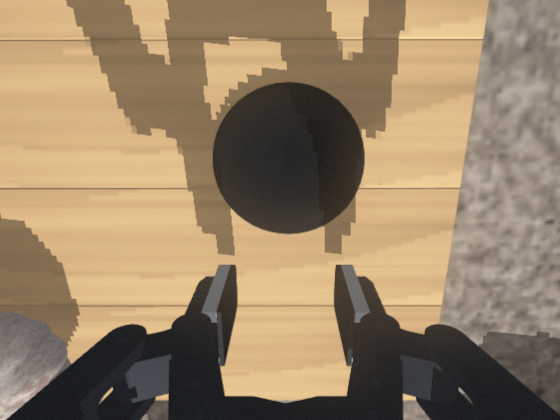

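The small cap is centred at (288,157), between the fingertips at columns 228 and 344. I'll lower and push.

```bash
python3 -m jog '[[0,0,0.006,0,0],[0,0,0.01,0,0],[0,0,0.012,0,0],[0.005,0,0.012,0,0],[0.012,0,0.012,0,0],[0.017,0,0.012,0,0],[0.02,0,0.012,0,0],[0.023,0,0.012,0,0],[0.026,0,0.012,0,0],[0.03,0,0.012,0,0],[0.035,0,0.012,0,0],[0.04,0,0.012,0,0],[0.045,0,0.012,0,0],[0.05,0,0.012,0,0],[0.055,0,0.012,0,0],[0.06,0,0.012,0,0],[0.065,0,0.012,0,0],[0.069,0,0.012,0,0],[0.072,0,0.012,0,0],[0.074,0,0.012,0,0]]'
```

```text
time: 11.62
tcp_pos: [0.5627, 0.1819, 0.0304]
eef_rot: [[-0.999, 0.048, 0.0], [0.048, 0.999, -0.0], [-0.0, -0.0, -1.0]]
contact_force: [1.8, 0.0, 1.2]
gripper_width: 0.502
gripper_force: 1.1
```

```bash
python3 -m jog '[[0.003,0,0,0,0],[0.007,0,0,0,0],[0.011,0,0,0,0],[0.015,0,0,0,0],[0.019,0,0,0,0],[0.023,0,0,0,0],[0.027,0,0,0,0],[0.031,0,0,0,0],[0.035,0,0,0,0],[0.039,0,0,0,0],[0.042,0,0,0,0],[0.045,0,0,0,0],[0.048,0,0,0,0],[0.05,0,0,0,0],[0.052,0,0,0,0],[0.053,0,0,0,0],[0.054,0,0,0,0],[0.054,0,0,0,0]]'
python3 - <<'E'
from h import *
i,K,T,s=wrist();cv2.imwrite('pics/w6.png',i[:,:,::-1]);print(s['tcp_pos'],s['contact_force'])
np.savez('w6.npz',i=i,K=K,T=T)
E
```

```text
time: 13.12
tcp_pos: [0.509, 0.1845, 0.0303]
eef_rot: [[-0.999, 0.048, -0.0], [0.048, 0.999, -0.0], [0.0, -0.0, -1.0]]
contact_force: [1.7, 0.1, 3.6]
gripper_width: 0.501
gripper_force: 1.1
[0.50899227 0.18445276 0.0302975 ] [1.73744911 0.08755404 3.57643753]
```

View pics/w6.png

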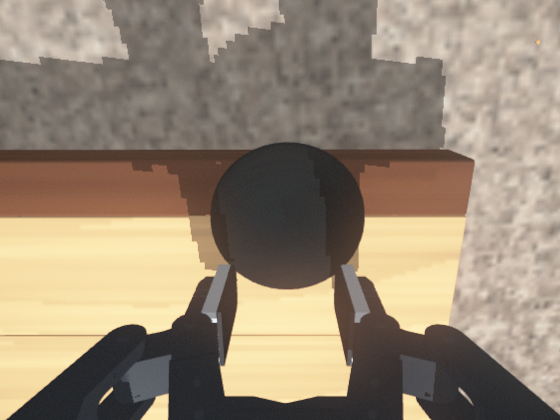

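The small cap's front rim is at (288,142) and its rear at row 289. The strip's inner border is at row 216 and the top edge at row 161.

```bash
python3 - <<'E'
from h import *
d=np.load('w6.npz');K,T=d['K'],d['T']
f=lambda u,v,z:cast([[u,v]],K,T,z)[0]
xb=np.array([.9989,-.0458,0]);n=f(288,141.5,.038);b=f(288,289,.038);inn=f(120,216,.03);fr=f(120,161,.03);print(((n+b)/2-inn)@xb+.024,(n-inn)@xb+.056,(n-fr)@xb+.032,(n-b)@xb)
E
```

```text
0.023020002142721974 0.0241764083028327 0.02327634961406724 -0.06168718767977849
```

Centre 23.5 mm behind the edge; 12.5 mm more to go.

```bash
python3 -m jog '[[0.002,0,0,0,0],[0.004,0,0,0,0],[0.006,0,0,0,0],[0.008,0,0,0,0],[0.0095,0,0,0,0],[0.0105,0,0,0,0],[0.0115,0,0,0,0],[0.012,0,0,0,0],[0.0125,0,0,0,0],[0.0125,0,0,0,0]]'
```

```text
time: 14.0
tcp_pos: [0.4965, 0.185, 0.0303]
eef_rot: [[-0.999, 0.048, -0.0], [0.048, 0.999, -0.0], [0.0, -0.0, -1.0]]
contact_force: [1.5, 0.4, 1.1]
gripper_width: 0.499
gripper_force: 1.1
```

```bash
python3 -m jog '[[-0.005,0,0,0,0],[-0.015,0,0,0,0],[-0.025,0,0,0,0],[-0.025,0,-0.03,0,0],[-0.025,0,-0.07,0,0],[-0.025,0,-0.11,0,0],[-0.025,-0.03,-0.15,0,0],[-0.025,-0.06,-0.18,0,0],[-0.025,-0.09,-0.21,0,0],[-0.025,-0.125,-0.22,0,0],[-0.025,-0.125,-0.22,0,0],[-0.025,-0.125,-0.22,0,0],[-0.025,-0.125,-0.22,0,0]]'
python3 - <<'E'
from h import *
i,K,T,s=wrist();cv2.imwrite('pics/w7.png',i[:,:,::-1]);print(s['tcp_pos'],s['contact_force'])
np.savez('w7.npz',i=i,K=K,T=T)
E
```

```text
time: 15.08
tcp_pos: [0.5161, 0.0587, 0.2499]
eef_rot: [[-0.999, 0.049, -0.0], [0.049, 0.999, 0.0], [0.0, 0.0, -1.0]]
contact_force: [-0.4, 0.4, 0.1]
gripper_width: 0.5
gripper_force: 0.0
[0.51613741 0.05868667 0.24994444] [-0.3578786   0.39326093  0.11580561]
```

View pics/w7.png

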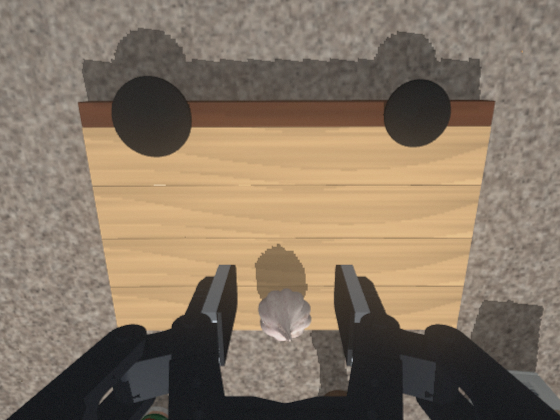

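Both caps overhang the strip (rows 102–126). The large one is centred at (152,116), rows 76–157, and the small one at (417,113), rows 79–147. I'll check the numbers from those pixels.

```bash
python3 - <<'E'
from h import *
d=np.load('w7.npz');K,T=d['K'],d['T'];im=d['i'].astype(int)
f=lambda u,v,z:cast([[u,v]],K,T,z)[0]
xb=np.array([.9989,-.0458,0])
for u,a,b,D in((152,75.5,157,.076),(417,79,147,.064)):
    n,bk=f(u,a,.038),f(u,b,.038);inn=f(290,126.5,.03);fr=f(290,101.5,.03)
    print(((n+bk)/2-inn)@xb+.024,((n+bk)/2-fr)@xb,(bk-n)@xb)
print([im[r,290].tolist() for r in range(98,106)],[im[r,290].tolist() for r in range(123,130)])
E
```

```text
0.014482795972604826 0.013892569535254346 0.07495601058356739
0.011962520763886637 0.01137229432653616 0.0622389840497015
[[95, 87, 80], [88, 79, 70], [75, 61, 50], [71, 52, 39], [92, 66, 50], [104, 74, 55], [102, 70, 50], [105, 73, 55]] [[116, 80, 59], [114, 79, 57], [121, 84, 63], [132, 99, 73], [163, 134, 100], [197, 162, 118], [200, 165, 123]]
```

Both are well within range (about 14 mm and 11.5 mm).

```bash
python3 -c "
from rig import robot
print(robot.job_done())"
```

```text
the job is handed in; nothing more can be done
None
```

Job handed in at about 15 s of the 64 s: in the last picture the large cap's centre is about 14 mm behind the front edge and the small cap's about 11.5 mm, both within range; the garlic looks untouched and the arm was never near the things at the sides, but the hand-in gave no verdict.

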